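# Load the pastry carrier and lock it with its rod

## Robot

A 6-joint arm with a two-finger parallel gripper is mounted at the origin on the work surface. World frame = base frame: x ahead of the robot, y to its left, z up, the work surface at z = 0. Lengths are in m, angles in rad, forces in N, time in s.
With the tool pointing down it reaches from about 0.35 to 0.775 m from the base axis. Payload 7.3 kg.
Tool frame: the origin (TCP) lies at the very end of the fingers, on their centre line; the grasp point (between the pads) lies 19 mm behind it; z points along the fingers, y is the line along which they close (so a half turn about z gives the same grasp; the last joint's range is limited). The gripper opens to 92 mm and grips with 3 to 60 N. Pads are 19 mm wide; open, the fingers measure 130 mm over their backs; the gripper's body (75 mm by 190 mm) begins 47 mm behind the grasp point.
Start: joints at [0.97, 0.342, 1.524, -0, 1.275, -0.146], TCP at [0.231, 0.472, 0.227] pointing down, gripper open.
Joint ranges: [-2.53, 2.53], [-0.77, 2.02], [0.04, 2.7], [-1, 4.14], [0.28, 2.66], [-3.11, 3.11]. Speed limits (rad/s): [2.57, 2.57, 3.14, 3.14, 3.14, 3.14].

## Interface

Orientations are given as [roll, pitch, yaw] about the fixed x, y, z axes, in that order (R = Rz(yaw) Ry(pitch) Rx(roll)).
In Python, from cell import robot gives the robot as it stands.
- The arm moves only by the tool apply_moves, never from a script. Its argument "motion" is text: rows parted by semicolons, each of 7 numbers parted by spaces: the opening in per cent of the stroke, from 0 (shut) to 100 (fully open), then the shift along the tool's x, y, z in cm, then the turn, a rotation vector about the tool's x, y, z in rad. A call has 1 to 20 rows; each row shifts and turns the commanded pose from where the row before left it, along the tool's axes as they then stand; what a row does not reach is not made up. A row lasts 1/8 s, in which the tool goes at most 62.5 mm and 10.7 degrees, less where a joint would pass 70% of its speed; a pose out of reach is approached as far as the arm can. A call with a gripper value outside its range is refused whole. The fingers move at their own pace and stop on an object; "force" is the grip in N (left out, the last holds). Time passes only in rows, so rows that do not move let the fingers close. It gives the time, the measured TCP pose, the force, the opening and the grip force at its end, in the units of the state.
- robot.observe(): the state, without advancing time (a new reading comes with each control period).
- robot.read_camera(name): name is "scene" or "top"; returns a dict with "img" (384x512x3 uint8, red, green, blue), "fovy" (degrees; the focal length in pixels is half the picture's height over the tangent of half this angle, whatever the lens; pixels are square), "cx", "cy" (the principal point, pixels), "R" (3x3) and "t" (3): a world point X has camera coordinates R X + t. Camera axes: x right, y down, z forward; pixel columns grow to the right and rows downward; lengths in m; the calibration is good to about 2 mm. A picture is of the moment at which its call begins. There is no depth.
- robot.hand_in(): hands the job in; it is judged then, once.
Trained networks look in a picture, given as the dict that the camera call returned (one of the last four; its "shot" number tells which), for a name from the list of things; names that differ only in an ending like _2 or _b are one class to them, and where a whole thing is asked for, a point or a joint stands for the part that bears it (a point fixed in the world has none). Each returns a list of dicts, best first, with "score" (0 to 1); they miss things now and then, are a little off and sometimes report something else, mostly with a low value. They report only what shows in the picture. A call takes as long as a camera call. They do not tell look-alikes from the thing itself.
- robot.search_frame(target, picture): "centre" ([x, y, z] in m, in world coordinates, good to about 4 mm: the middle of the surface that is visible of it).
- robot.trace(target, picture): "pixels" (384x512 bool, what is visible of it).
The state is a dict: "time": time; "qpos": joint angles; "qvel": joint speeds; "joint_efforts": joint torques, N m; "tool_pos": TCP position; "tool_rot": TCP orientation; "contact_force": force on the tool from outside, world axes, zero at the start; "torque": the same for the moment, N m; "opening": finger opening in m; "grip_force": force on a finger pad.
Only numpy, scipy, OpenCV 4.12 (cv2) and the standard library are available. Lean on these libraries where they do the work, as an engineer would, in place of code of your own. Each camera call takes 0.05 s, during which the arm holds its last target. There are 200 camera calls.

## Task

Draw the locking rod out of the delivery carrier, stack all the white pastry cartons from the bench squarely on one another in the carrier, lengthwise between the two uprights and right side up, then lock the load: push the rod, handle on the same side as before, through both uprights at the lowest pair of holes that clears the top carton, until its handle meets the upright. Leave the glass jar and the loose loaf standing where they are.

Things in the scene. Friction and masses are not known exactly. Their poses are not given: they have to be found in the camera images.
- carrier: stainless carton carrier, fixed: base plate 120 (x) by 166 (y) mm, its top 12 mm above the bench, and two upright plates 5 mm thick, 40 mm wide, 207 mm high, with inner faces at y = -72 and +72 mm; the +x and -x sides are open. Origin: centre of the base's underside at bench level; y from upright to upright (the rod's handle is on the -y side), z up. Cartons stand in it with their length along y
- hole1 (a point): outer mouth (carrier y = -77 mm) of the lowest of five round holes, 18 mm across, on the centre line (x = 0) of the carrier's -y upright, centre 57 mm above the bench, 15 mm above the top of a column of one carton. The +y upright has the same holes straight opposite, so a rod through a pair lies along the carrier's y
- hole2 (a point): the same for the second hole, centre 87 mm above the bench, 15 mm above a column of two cartons
- hole3 (a point): the same for the third hole, centre 117 mm above the bench, 15 mm above a column of three cartons
- hole4 (a point): the same for the fourth hole, centre 147 mm above the bench, 15 mm above a column of four cartons
- hole5 (a point): the same for the top hole, centre 177 mm above the bench, 15 mm above a column of five cartons; the rod is parked in this pair at the start
- rod: locking rod: round steel, 12 mm thick, 170 mm long plus a 6 mm tapered tip, with a flat dark wooden handle 100 long, 28 wide, 12 mm thick; 0.11 kg, balance point some 50 mm tipwards of the shoulder. Origin: on the axis at the handle's shoulder; +x to the tip, handle from x = 0 to -100 mm, y across its width, z its thickness. On the bench it lies flat with its axis 6 mm up
- rod_tip (a point): the pointed end of the locking rod, on its axis, 176 mm from the handle's shoulder. At the start the rod lies through the top pair of holes (axis 3 mm below their centres, handle flat, on the -y side) and draws straight out towards the carrier's -y. Fully home, the shoulder meets the upright and the tip is at carrier y = +99 mm
- rod_mid (a point): point on the locking rod's axis 77 mm from the handle's shoulder, over the middle of the carrier when the rod is home. The bench between the robot and the cartons, 0.40 to 0.46 m ahead of the base, is clear from y = -0.27 to +0.08 m, room to lay the rod down across
- carton1: closed white pastry carton, 64 x 110 mm and 30 mm high, about 0.18 kg; all cartons are alike; three to five are there (the others None), lying flat on the bench at the start; origin: centre of the underside, x across the 64 mm width, y along the 110 mm length, z up
- carton2: closed white pastry carton, 64 x 110 mm and 30 mm high, about 0.18 kg; all cartons are alike; three to five are there (the others None), lying flat on the bench at the start; origin: centre of the underside, x across the 64 mm width, y along the 110 mm length, z up
- carton3: closed white pastry carton, 64 x 110 mm and 30 mm high, about 0.18 kg; all cartons are alike; three to five are there (the others None), lying flat on the bench at the start; origin: centre of the underside, x across the 64 mm width, y along the 110 mm length, z up
- carton4: closed white pastry carton, 64 x 110 mm and 30 mm high, about 0.18 kg; all cartons are alike; three to five are there (the others None), lying flat on the bench at the start; origin: centre of the underside, x across the 64 mm width, y along the 110 mm length, z up
- carton5: closed white pastry carton, 64 x 110 mm and 30 mm high, about 0.18 kg; all cartons are alike; three to five are there (the others None), lying flat on the bench at the start; origin: centre of the underside, x across the 64 mm width, y along the 110 mm length, z up
- jar: bystander: glass jar with a steel cap, 68 mm across, 100 mm high; origin: centre of the underside, z up
- loaf: bystander: round loaf, 124 mm across, 45 mm high; origin: centre of the underside, z up
Not all that is in view belongs to the job. What is shaped like the carton1 but black or purple is not meant.

How it is judged:
By the outcome, as a careful person would: the job done as asked, in the order asked, and still so for the second after the job is handed in, with the robot touching nothing.
Of carton1, carton2, carton3, carton4, carton5 only 3 to 5 are there at a start; the rules pass over those that are not, and their reading is None.
At some moment in a run one of rod may be knocked a few centimetres aside while the robot is not near it.
It also fails if it takes over 210 s, if anything falls off the work surface, if the arm or the gripper's body presses on something with over 40 N, if the wrist force passes 120 N, or if a joint passes its speed limit or range.

## Working session

There is one attempt and no reset: what is moved stays moved. The work goes in short steps, Python scripts to look and compute and a tool call to move; the robot and the scene stay as the last step left them, time stands still between calls to the robot, and variables do not carry over. Pictures are saved under pics/ and viewed, at most 15 in all, crops included, and the job is handed in when it is done.

Besides the shell and the picture viewer there is one more tool, called as name(argument=value, ...), one argument or row to a line, values as JSON. apply_moves: Moves the arm, as the interface text tells. Its arguments: {"type":"object","properties":{"motion":{"type":"string"},"force":{"type":"number"}},"required":["motion"]}

```bash
mkdir -p pics; ls; cat > h.py <<'E'
import numpy as np, cv2
from cell import robot
def shot(n,name=None):
    p=robot.read_camera(n)
    if name: cv2.imwrite('pics/%s.png'%name,p['img'][:,:,::-1])
    return p
def f(p): return 192/np.tan(np.radians(p['fovy'])/2)
def proj(p,X):
    c=np.atleast_2d(X)@np.array(p['R']).T+p['t']; return c[:,:2]/c[:,2:]*f(p)+[p['cx'],p['cy']]
def back(p,uv,z):
    uv=np.atleast_2d(uv).astype(float); R=np.array(p['R']);o=-R.T@p['t']
    d=np.c_[(uv-[p['cx'],p['cy']])/f(p),np.ones(len(uv))]@R
    return o+d*((z-o[2])/d[:,2])[:,None]
E
python3 - <<'E'
from h import *
s=robot.observe();print({k:np.round(v,3) for k,v in s.items()})
a=shot('top','top0');b=shot('scene','sc0')
for p,n in((a,'top'),(b,'sc')):
    print(n,p['fovy'],np.round(-np.array(p['R']).T@p['t'],3))
    for t in ['carrier','rod','rod_tip','carton1','jar','loaf']:
        for d in robot.search_frame(t,p): print(n,t,round(d['score'],2),np.round(d['centre'],3),np.round(proj(p,d['centre'])[0]))
v=np.vstack([a['img'],b['img']])[:,:,::-1]
cv2.imwrite('pics/both.png',cv2.resize(np.hstack([a['img'],b['img']])[:,:,::-1],(800,300)))
E
```

```text
pics
{'time': np.float64(0.0), 'qpos': array([ 0.97 ,  0.343,  1.525, -0.   ,  1.275, -0.146]), 'qvel': array([-0.   , -0.   ,  0.001, -0.   , -0.   ,  0.001]), 'joint_efforts': array([ 1.0000e-03, -4.3125e+01, -2.4422e+01,  7.2000e-02,  5.6000e-02,
       -0.0000e+00]), 'tool_pos': array([0.23 , 0.471, 0.226]), 'tool_rot': array([-3.14 , -0.   ,  2.687]), 'contact_force': array([-0.647,  0.199, -0.363]), 'torque': array([ 0.052, -0.029,  0.004]), 'grip_force': np.float64(0.0), 'opening': np.float64(0.092)}
top 55.19954553838037 [0.333 0.012 1.197]
top carrier 0.85 [0.564 0.113 0.014] [221. 179.]
top rod 0.86 [0.588 0.013 0.185] [252. 160.]
top rod 0.57 [0.566 0.112 0.012] [222. 179.]
top rod_tip 0.95 [0.583 0.016 0.183] [251. 162.]
top carton1 0.96 [ 0.372 -0.312  0.029] [353. 241.]
top carton1 0.69 [ 0.209 -0.323  0.035] [358. 294.]
top carton1 0.6 [ 0.504 -0.243  0.031] [331. 199.]
top carton1 0.56 [ 0.66  -0.219  0.033] [323. 152.]
top jar 0.75 [ 0.79  -0.007  0.1  ] [260. 104.]
top loaf 0.93 [0.501 0.369 0.041] [139. 195.]
top loaf 0.5 [ 0.659 -0.219  0.031] [323. 153.]
sc 54.17224302116412 [ 1.057 -0.086  1.067]
sc carrier 0.66 [0.58  0.118 0.015] [300. 224.]
sc rod 0.98 [0.586 0.005 0.179] [265. 204.]
sc rod_tip 0.67 [0.586 0.008 0.183] [266. 203.]
sc rod_tip 0.43 [ 0.676 -0.08   0.029] [239. 260.]
sc carton1 0.96 [ 0.662 -0.221  0.029] [190. 261.]
sc carton1 0.68 [ 0.674 -0.082  0.029] [239. 259.]
sc carton1 0.63 [ 0.506 -0.244  0.034] [180. 213.]
sc carton1 0.58 [ 0.22  -0.318  0.031] [156. 143.]
sc carton1 0.57 [ 0.377 -0.316  0.026] [157. 182.]
sc jar 0.56 [ 0.819 -0.01   0.097] [272. 300.]
sc loaf 0.92 [0.515 0.37  0.036] [375. 193.]
```

View pics/top0.png

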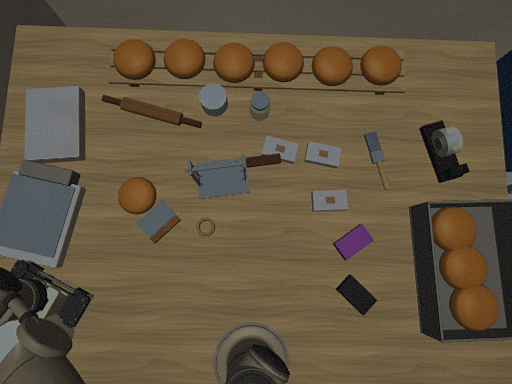

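View pics/sc0.png

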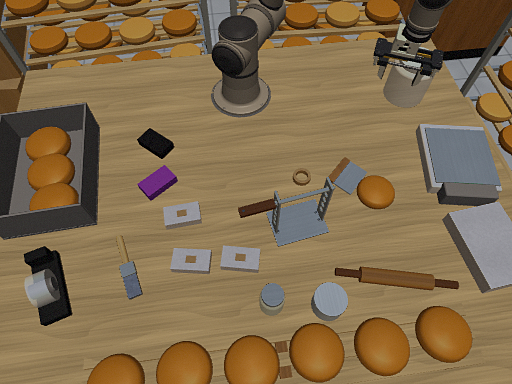

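The scene shows three white cartons with a brown label, at top-view pixels (280,149), (323,154) and (330,200). Look-alikes are the purple box (353,241), the black box (356,294) and the large white box (55,124), and none of those are wanted. Three cartons means hole3. The carrier is at (221,179), with the rod handle at (265,160) on its right (-y) side.

```bash
cat >> h.py <<'E'
from scipy.optimize import minimize
def box(x0,x1,y0,y1,z0,z1): return np.array([[x,y,z] for x in(x0,x1) for y in(y0,y1) for z in(z0,z1)])
CARTON=[box(-.032,.032,-.055,.055,0,.03)]
CARR=[box(-.06,.06,-.083,.083,0,.012),box(-.02,.02,-.077,-.072,0,.207),box(-.02,.02,.072,.077,0,.207)]
def rodparts(l=0): return [box(-.1,0,-.014,.014,-.006,.006),box(0,.176,-.006,.006,-.006,.006)]
def pose(P,q,z=0):
    c,s=np.cos(q[2]),np.sin(q[2]); return P@np.array([[c,-s,0],[s,c,0],[0,0,1]]).T+[q[0],q[1],z]
S=4
def sil(p,parts,q,z):
    m=np.zeros((384*S,512*S),np.uint8)
    for P in parts:
        h=cv2.convexHull(((proj(p,pose(P,q,z))+.5)*S*16).astype(np.int32))
        cv2.fillConvexPoly(m,h,1,shift=4)
    return m
def fit(pairs,parts,q0,z=0):
    big=[(p,cv2.resize(m.astype(np.uint8),None,fx=S,fy=S,interpolation=cv2.INTER_NEAREST)) for p,m in pairs]
    def cost(v):
        q=np.array(v)*[.01,.01,.1]+q0; c=0
        for p,m in big:
            s=sil(p,parts,q,z); c-=(s&m).sum()/max(1,(s|m).sum())
        return c/len(big)
    r=minimize(cost,[0,0,0],method='Nelder-Mead',options=dict(initial_simplex=[[0,0,0],[1,0,0],[0,1,0],[0,0,1]],xatol=.01,fatol=1e-4))
    return r.x*[.01,.01,.1]+q0,-r.fun
def masks(p,t): return [(d['score'],d['pixels']) for d in robot.trace(t,p)]
def near(p,t,X):
    best=None
    for s,m in masks(p,t):
        v,u=np.nonzero(m); e=np.hypot(*(np.array([u.mean(),v.mean()])-proj(p,X)[0]))
        if e<18 and (best is None or e<best[0]): best=(e,m)
    return best and best[1]
E
cat > m0.py <<'E'
from h import *
a=shot('top');b=shot('scene')
for t,X,parts,y0,z in (('carrier',[.58,.115,.012],CARR,0.1,0),('carton1',[.665,-.219,.03],CARTON,0,0),('carton1',[.676,-.081,.03],CARTON,0,0),('carton1',[.505,-.243,.03],CARTON,0,0),('rod',[.588,.01,.174],rodparts(),1.6,.174)):
    pr=[(p,near(p,t,X)) for p in(a,b)]
    for sub in ([pr[0]],[pr[1]],pr):
        sub=[s for s in sub if s[1] is not None]
        if not sub: print(t,'none');continue
        best=max((fit(sub,parts,np.array([X[0],X[1],y]),z) for y in (y0-.15,y0+.15)),key=lambda r:r[1])
        print(t,len(sub),np.round(best[0],4),round(best[1],3))
cv2.imwrite('pics/car.png',cv2.resize(np.hstack([a['img'][125:225,170:300],b['img'][160:260,225:355]])[:,:,::-1],None,fx=3,fy=3,interpolation=cv2.INTER_CUBIC))
E
python3 m0.py
```

```text
carrier 1 [0.5724 0.1135 0.1639] 0.863
carrier 1 [0.5676 0.1115 0.1537] 0.902
carrier 2 [0.5713 0.1124 0.172 ] 0.872
carton1 1 [ 0.658  -0.2177 -0.1895] 0.957
carton1 1 [ 0.6558 -0.2204 -0.1944] 0.954
carton1 2 [ 0.6572 -0.219  -0.1933] 0.941
carton1 1 [ 0.6723 -0.076  -0.2451] 0.842
carton1 1 [ 0.6685 -0.0778 -0.2225] 0.96
carton1 2 [ 0.6694 -0.0771 -0.2235] 0.884
carton1 1 [ 0.5077 -0.2387  0.018 ] 0.918
carton1 1 [ 0.5022 -0.2412  0.093 ] 0.936
carton1 2 [ 0.504  -0.24    0.0721] 0.901
rod 1 [0.585  0.0325 1.727 ] 0.73
rod none
rod 1 [0.585  0.0325 1.727 ] 0.73
```

View pics/car.png

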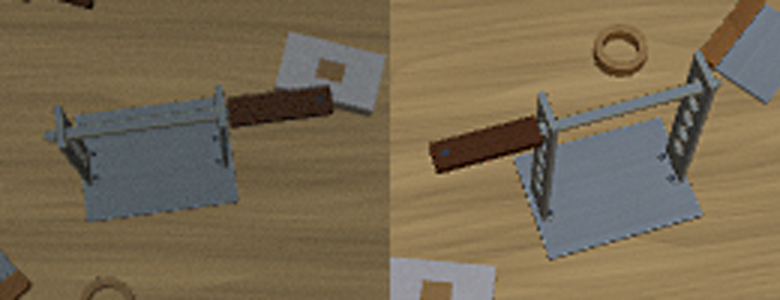

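Fit results: carrier at about (0.570, 0.112) with yaw about 0.156. The handle is flat on the right side, toward carrier -y. I'll rotate the tool and travel to above the handle.

apply_moves(
  motion="100 0 0 -0.8 0 0 0.16;100 0 0 -0.8 0 0 0.16;100 0 0 -0.8 0 0 0.16;100 0 0 -0.8 0 0 0.16;100 0 0 -0.8 0 0 0.16;100 0 0 -0.4 0 0 0.16;100 -4.6 2.34 0 0 0 0;100 -4.6 2.34 0 0 0 0;100 -4.6 2.34 0 0 0 0;100 -4.6 2.34 0 0 0 0;100 -4.6 2.34 0 0 0 0;100 -4.6 2.34 0 0 0 0;100 -4.6 2.34 0 0 0 0;100 -4.6 2.34 0 0 0 0;100 -4.6 2.34 0 0 0 0;100 -4.6 2.34 0 0 0 0;100 -4.6 2.34 0 0 0 0;100 -4.6 2.34 0 0 0 0;70 0 0 0 0 0 0",
  force=40,
)

```text
time: 3.68
tool_pos: [0.5949, -0.0331, 0.2696]
tool_rot: [-3.141, 0.0, 1.723]
contact_force: [0.7, 1.0, -1.0]
opening: 0.086
grip_force: 0.0
```

```bash
cat >> h.py <<'E'
from scipy.spatial.transform import Rotation as Ro
def state():
    s=[robot.observe() for _ in range(1)][0]
    print('t',round(float(s['time']),2),'pos',np.round(s['tool_pos'],4),'rot',np.round(s['tool_rot'],4),'F',np.round(s['contact_force'],1),'T',np.round(s['torque'],2),'open',round(float(s['opening']),4),'grip',round(float(s['grip_force']),1)); return s
def delta(x,y,z,yaw,s=None):
    """turn first (about tool z), then shift: returns tool shift cm after the turn"""
    s=s or state(); d=Ro.from_euler('xyz',[np.pi,0,yaw]).inv().apply(np.array([x,y,z])-s['tool_pos'])*100
    R0=Ro.from_euler('xyz',s['tool_rot']);R1=Ro.from_euler('xyz',[np.pi,0,yaw])
    print('turn',np.round((R0.inv()*R1).as_rotvec(),3),'shift cm',np.round(d,2))
E
python3 - <<'E'
from h import *
delta(.593,-.030,.170,1.727)
a=shot('top');b=shot('scene')
cv2.imwrite('pics/g1.png',cv2.resize(np.hstack([a['img'][115:215,170:300],b['img'][150:250,205:335]])[:,:,::-1],None,fx=3,fy=3,interpolation=cv2.INTER_CUBIC))
E
```

```text
t 3.67 pos [ 0.5949 -0.0331  0.2696] rot [-3.1407e+00  3.0000e-04  1.7228e+00] F [ 0.7  1.  -1. ] T [-0.07  0.11  0.01] open 0.086 grip 0.0
turn [-0.001  0.    -0.004] shift cm [ 0.34 -0.14  9.96]
```

View pics/g1.png

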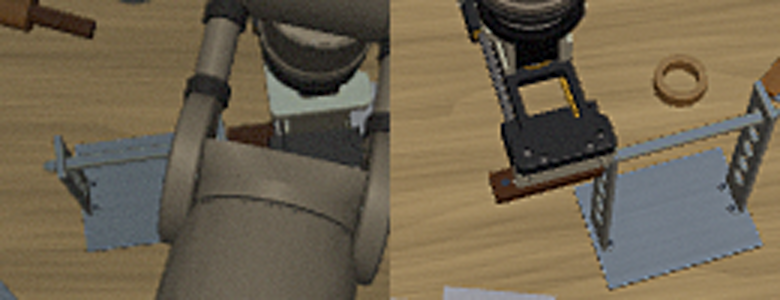

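The gripper is centred over the handle. Next I descend and grip.

apply_moves(
  motion="70 0 -0.1 3 0 0 0;70 0 0 3 0 0 0;70 0 0 2.5 0 0 0;70 0 0 1.4 0 0 0;70 0 0 0 0 0 0;20 0 0 0 0 0 0;10 0 0 0 0 0 0;10 0 0 0 0 0 0;10 0 0 0 0 0 0;10 0 0 0 0 0 0;10 0 0 0 0 0 0;10 0 0 0 0 0 0",
  force=45,
)

```text
time: 5.28
tool_pos: [0.5929, -0.0302, 0.1718]
tool_rot: [3.141, 0.0, 1.727]
contact_force: [0.2, 0.4, 0.6]
opening: 0.0274
grip_force: 45.0
```

```bash
python3 - <<'E'
from h import *
state()
E
```

```text
t 5.28 pos [ 0.5929 -0.0302  0.1718] rot [3.1412e+00 1.0000e-04 1.7267e+00] F [0.2 0.4 0.6] T [-0.12 -0.06 -0.03] open 0.0274 grip 45.0
```

apply_moves(
  motion="10 0 0 -0.3 0 0 0;10 -1 0 0 0 0 0;10 -1.5 0 0 0 0 0;10 -2 0 0 0 0 0;10 -2 0 0 0 0 0",
)

```text
time: 5.9
tool_pos: [0.603, -0.0963, 0.1746]
tool_rot: [-3.142, 0.0, 1.726]
contact_force: [-0.0, 1.0, -1.5]
opening: 0.0274
grip_force: 45.0
```

```bash
python3 - <<'E'
from h import *
state()
b=shot('scene'); a=shot('top')
cv2.imwrite('pics/g2.png',cv2.resize(np.hstack([a['img'][115:215,170:300],b['img'][150:250,205:335]])[:,:,::-1],None,fx=3,fy=3,interpolation=cv2.INTER_CUBIC))
E
```

```text
t 5.9 pos [ 0.603  -0.0963  0.1746] rot [-3.1416e+00  1.0000e-04  1.7261e+00] F [-0.   1.  -1.5] T [-0.19  0.03  0.06] open 0.0274 grip 45.0
```

View pics/g2.png

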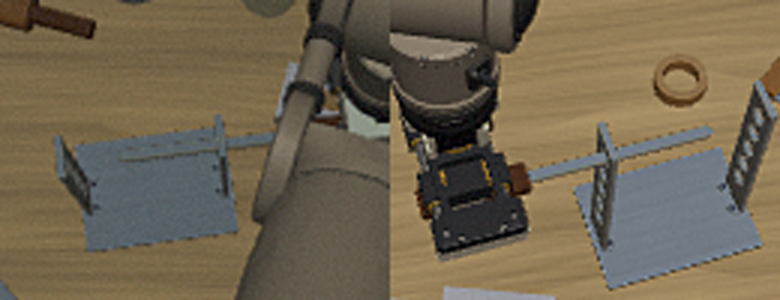

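The rod draws out freely, with its tip now between the uprights. I'll finish the withdrawal.

apply_moves(
  motion="10 -3.5 0 0 0 0 0;10 -4 0 0 0 0 0;10 -4 0 0 0 0 0;10 -2 0 0 0 0 0;10 0 0 0 0 0 0;10 0 0 0 0 0 0",
)

```text
time: 6.75
tool_pos: [0.6238, -0.2262, 0.1746]
tool_rot: [-3.141, -0.001, 1.728]
contact_force: [0.1, 0.9, -0.4]
opening: 0.0272
grip_force: 45.0
```

```bash
python3 - <<'E'
from h import *
delta(.43,-.166,.0045,1.571)
E
```

```text
t 6.75 pos [ 0.6238 -0.2262  0.1746] rot [-3.1413e+00 -1.1000e-03  1.7277e+00] F [ 0.1  0.9 -0.4] T [-0.2   0.05 -0.01] open 0.0272 grip 45.0
turn [-0.    -0.001  0.157] shift cm [  6.03 -19.38  17.01]
```

apply_moves(
  motion="10 -0.5 -3 0 0 0 0;10 0 -4 0 0 0 0;10 0 -4 0 0 0 0;10 0 -4 0 0 0 0;10 0 0 0 0 0 0.08;10 0 0 0 0 0 0.077;10 1.5 -1 3 0 0 0;10 1.5 -1 4 0 0 0;10 1.5 -0.5 4 0 0 0;10 0 0 2 0 0 0;10 0 0 0 0 0 0;10 0 0 0 0 0 0",
)

```text
time: 8.25
tool_pos: [0.4523, -0.2108, 0.0458]
tool_rot: [3.14, 0.001, 1.571]
contact_force: [0.0, -0.2, -0.8]
opening: 0.0278
grip_force: 45.0
```

```bash
python3 - <<'E'
from h import *
delta(.43,-.166,.0045,1.571)
b=shot('scene');cv2.imwrite('pics/g3.png',cv2.resize(b['img'][100:280,120:390][:,:,::-1],None,fx=2.5,fy=2.5))
E
```

```text
t 8.25 pos [ 0.4523 -0.2108  0.0458] rot [3.1400e+00 9.0000e-04 1.5707e+00] F [ 0.  -0.2 -0.8] T [-0.18  0.07  0.04] open 0.0278 grip 45.0
turn [ 0.002  0.001 -0.   ] shift cm [ 4.48 -2.23  4.13]
```

View pics/g3.png

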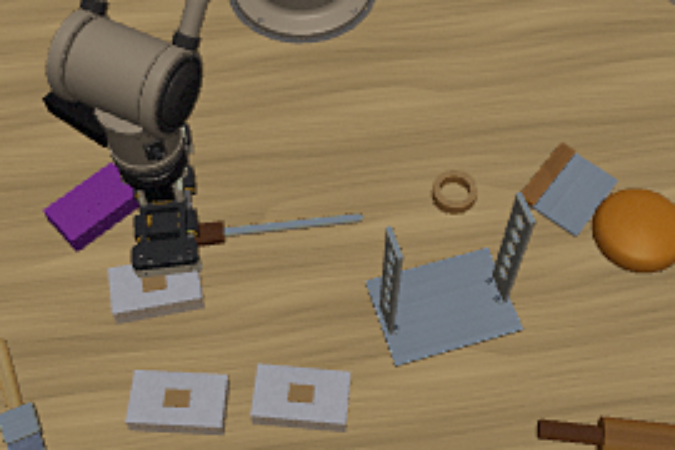

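apply_moves(
  motion="10 2.3 -1.1 0 0 0 0;10 2.2 -1.1 0 0 0 0;10 0 0 2 0 0 0;10 0 0 1.4 0 0 0;10 0 0 0.4 0 0 0;10 0 0 0.2 0 0 0;10 0 0 0 0 0 0;10 0 0 0 0 0 0",
)

```text
time: 9.3
tool_pos: [0.4298, -0.1661, 0.005]
tool_rot: [3.141, 0.0, 1.57]
contact_force: [0.0, 0.1, -0.4]
opening: 0.0272
grip_force: 45.0
```

```bash
python3 - <<'E'
from h import *
delta(.43,-.166,.0045,1.571)
E
```

```text
t 9.3 pos [ 0.4298 -0.1661  0.005 ] rot [3.1409e+00 3.0000e-04 1.5697e+00] F [ 0.   0.1 -0.4] T [-0.1   0.11  0.04] open 0.0272 grip 45.0
turn [ 0.001  0.    -0.001] shift cm [0.01 0.02 0.05]
```

apply_moves(
  motion="30 0 0 0 0 0 0;50 0 0 0 0 0 0;55 0 0 0 0 0 0;55 0 0 -3 0 0 0;55 0 0 -5 0 0 0;100 0 0 -5 0 0 0;100 0 4 -4 0 0 0;100 0 5 0 0 0 0;100 0 5 0 0 0 0;100 0 4 0 0 0 0;100 0 0 0 0 0 0;100 0 0 0 0 0 0",
)

```text
time: 10.8
tool_pos: [0.6086, -0.1659, 0.1742]
tool_rot: [-3.14, -0.001, 1.57]
contact_force: [0.4, -0.2, 0.4]
opening: 0.0916
grip_force: 0.0
```

```bash
cat > m1.py <<'E'
from h import *
a=shot('top');b=shot('scene')
a['img']=cv2.imread('pics/top0.png')[:,:,::-1];b['img']=cv2.imread('pics/sc0.png')[:,:,::-1]
def wmask(p,X,r=26):
    u,v=proj(p,X)[0].astype(int); hsv=cv2.cvtColor(np.ascontiguousarray(p['img']),cv2.COLOR_RGB2HSV)
    m=((hsv[...,1]<60)&(hsv[...,2]>70)).astype(np.uint8); w=np.zeros_like(m); w[v-r:v+r,u-r-8:u+r+8]=1; m&=w
    n,l,st,c=cv2.connectedComponentsWithStats(m); k=1+np.argmax(st[1:,4]); m=(l==k).astype(np.uint8)
    cs,_=cv2.findContours(m,cv2.RETR_EXTERNAL,cv2.CHAIN_APPROX_NONE); cv2.drawContours(m,cs,-1,1,-1); return m
for n,q in (('A',[.657,-.219,-.193]),('B',[.6695,-.077,-.2235]),('C',[.504,-.24,.07])):
    pr=[(p,wmask(p,[q[0],q[1],.015])) for p in(a,b)]
    for sub in ([pr[0]],[pr[1]],pr): 
        r=fit(sub,CARTON,np.array(q)); print(n,np.round(r[0],4),round(r[1],3))
pr=[(p,wmask(p,[.57,.112,.05],55)) for p in(a,b)]
for sub in ([pr[0]],[pr[1]],pr):
    r=fit(sub,CARR,np.array([.57,.112,.156])); print('carr',np.round(r[0],4),round(r[1],3))
state()
E
python3 m1.py
```

```text
A [ 0.6596 -0.2201 -0.1864] 0.896
A [ 0.6544 -0.2219 -0.1918] 0.947
A [ 0.6564 -0.2203 -0.1926] 0.895
B [ 0.6734 -0.0769 -0.2226] 0.849
B [ 0.6677 -0.0778 -0.2188] 0.948
B [ 0.6697 -0.0771 -0.2239] 0.868
C [ 0.5049 -0.2415  0.0571] 0.929
C [ 0.5005 -0.2425  0.0709] 0.946
C [ 0.5029 -0.2419  0.0736] 0.91
carr [0.5724 0.1129 0.164 ] 0.882
carr [0.5666 0.1116 0.1634] 0.717
carr [0.5713 0.1126 0.1619] 0.788
t 10.9 pos [ 0.6085 -0.1661  0.1749] rot [-3.1410e+00 -2.0000e-04  1.5694e+00] F [ 0.4 -1.7  1. ] T [-0.13  0.02  0.02] open 0.0919 grip 0.0
```

```bash
python3 - <<'E'
from h import *
delta(.657,-.2205,.008,1.379)
E
```

```text
t 10.9 pos [ 0.6085 -0.1661  0.1749] rot [-3.1410e+00 -2.0000e-04  1.5694e+00] F [ 0.4 -1.7  1. ] T [-0.13  0.02  0.02] open 0.0919 grip 0.0
turn [-0.001 -0.     0.19 ] shift cm [-4.41  5.8  16.69]
```

apply_moves(
  motion="100 0 0 0 0 0 0.095;100 0 0 0 0 0 0.095;100 -2.2 2.9 0 0 0 0;100 -2.2 2.9 2 0 0 0;100 0 0 4 0 0 0;100 0 0 4.5 0 0 0;100 0 0 4 0 0 0;100 0 0 2 0 0 0;100 0 0 0 0 0 0;40 0 0 0 0 0 0;40 0 0 0 0 0 0;40 0 0 0 0 0 0;40 0 0 0 0 0 0;40 0 0 0 0 0 0",
  force=25,
)

```text
time: 12.65
tool_pos: [0.6584, -0.2204, 0.0107]
tool_rot: [3.141, 0.0, 1.38]
contact_force: [-2.4, 1.1, 6.1]
opening: 0.0636
grip_force: 25.0
```

```bash
python3 - <<'E'
from h import *
s=state()
# carton place: keep tool offset; carrier
cx,cy,yw=.5705,.1125,.16
delta(cx,cy,.15,yw+np.pi/2,s)
E
```

```text
t 12.65 pos [ 0.6584 -0.2204  0.0107] rot [3.1407e+00 2.0000e-04 1.3799e+00] F [-2.4  1.1  6.1] T [ 0.02  0.45 -0.02] open 0.0636 grip 25.0
turn [ 0.001  0.    -0.351] shift cm [ 34.27  -3.37 -13.93]
```

apply_moves(
  motion="40 0 0 -2 0 0 0;40 0 0 -4.5 0 0 0;40 0 0 -5 0 0 0;40 0 0 -5 0 0 0;40 0 0 -5 0 0 0;40 0 0 -2.5 0 0 -0.08;40 2 0 0 0 0 -0.09;40 2 0 0 0 0 -0.09;40 4 0 0 0 0 -0.09;40 4 0 0 0 0 0;40 5 0 0 0 0 0;40 5 -1 0 0 0 0;40 4.5 -1 0 0 0 0;40 3.5 -1 0 0 0 0;40 2 0 0 0 0 0;40 0 0 0 0 0 0;40 0 0 0 0 0 0;40 0 0 0 0 0 0",
  force=30,
)

```text
time: 14.9
tool_pos: [0.5908, 0.0904, 0.2495]
tool_rot: [-3.141, 0.0, 1.728]
contact_force: [-0.9, -0.6, -3.0]
opening: 0.0633
grip_force: 30.0
```

```bash
python3 - <<'E'
from h import *
s=state()
cx,cy,yw=.5705,.1125,.16
delta(cx,cy,.013+.0108,yw+np.pi/2,s)
b=shot('scene');a=shot('top')
cv2.imwrite('pics/g4.png',cv2.resize(np.hstack([a['img'][115:215,170:300],b['img'][150:250,225:355]])[:,:,::-1],None,fx=3,fy=3,interpolation=cv2.INTER_CUBIC))
E
```

```text
t 14.9 pos [0.5908 0.0904 0.2495] rot [-3.1414e+00  2.0000e-04  1.7282e+00] F [-0.9 -0.6 -3. ] T [-0.07  0.01 -0.01] open 0.0633 grip 30.0
turn [-0.     0.    -0.003] shift cm [ 2.5  -1.66 22.57]
```

View pics/g4.png

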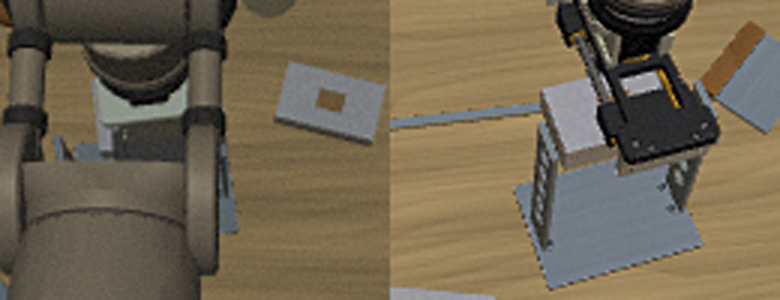

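apply_moves(
  motion="40 2.5 -1.7 0 0 0 0;40 0 0 0 0 0 0;40 0 0 3 0 0 0;40 0 0 4 0 0 0;40 0 0 4 0 0 0;40 0 0 4 0 0 0;40 0 0 4 0 0 0;40 0 0 2.5 0 0 0;40 0 0 0 0 0 0;40 0 0 0 0 0 0",
)

```text
time: 16.25
tool_pos: [0.5708, 0.1133, 0.0358]
tool_rot: [3.14, 0.0, 1.729]
contact_force: [-0.4, 0.0, -1.6]
opening: 0.0638
grip_force: 30.0
```

```bash
python3 - <<'E'
from h import *
s=state()
delta(.5705,.1125,.0235,.16+np.pi/2,s)
E
```

```text
t 16.25 pos [0.5708 0.1133 0.0358] rot [3.1395e+00 2.0000e-04 1.7295e+00] F [-0.4  0.  -1.6] T [-0.08  0.01  0.  ] open 0.0638 grip 30.0
turn [ 0.002  0.    -0.001] shift cm [-0.08 -0.05  1.23]
```

apply_moves(
  motion="40 0 0 0.8 0 0 0;40 0 0 0.3 0 0 0;40 0 0 0.15 0 0 0;40 0 0 0 0 0 0",
)

```text
time: 16.75
tool_pos: [0.5697, 0.1137, 0.0227]
tool_rot: [3.141, 0.0, 1.73]
contact_force: [-1.0, -0.7, 1.3]
opening: 0.0637
grip_force: 30.0
```

apply_moves(
  motion="75 0 0 0 0 0 0;95 0 0 0 0 0 0;95 0 0 0 0 0 0;95 0 0 -3 0 0 0;95 0 0 -5 0 0 0;95 0 0 -5 0 0 0;95 0 0 -5 0 0 0;95 0 0 -4 0 0 0;95 -4.5 0 0 0 0 0;95 -5 0 0 0 0 0.09;95 -4.5 0 0 0 0 0.1;95 -4 0 0 0 0 0.1;95 0 0 0 0 0 0.09;95 0 0 0 0 0 0;95 0 0 0 0 0 0",
)

```text
time: 18.62
tool_pos: [0.5866, -0.0646, 0.2422]
tool_rot: [3.142, -0.0, 1.352]
contact_force: [-0.6, -0.2, 0.5]
opening: 0.0875
grip_force: 0.0
```

```bash
cat > m2.py <<'E'
from h import *
s=state()
delta(.6700,-.077,.0085,1.349,s)
a=shot('top');b=shot('scene')
cv2.imwrite('pics/g5.png',cv2.resize(np.hstack([a['img'][115:245,170:340],b['img'][130:260,190:360]])[:,:,::-1],(800,306),interpolation=cv2.INTER_CUBIC))
E
python3 m2.py
```

```text
t 18.62 pos [ 0.5866 -0.0646  0.2422] rot [ 3.1415e+00 -2.0000e-04  1.3521e+00] F [-0.6 -0.2  0.5] T [-0.1   0.02  0.01] open 0.0875 grip 0.0
turn [ 0.    -0.     0.003] shift cm [ 0.62  8.41 23.37]
```

View pics/g5.png

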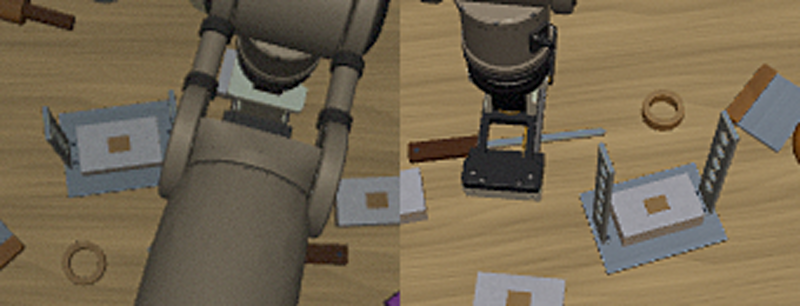

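Carton A sits square between the uprights, label up. Next is carton B.

apply_moves(
  motion="100 0.6 4.2 0 0 0 0;100 0 4.2 0 0 0 0;100 0 0 4 0 0 0;100 0 0 5 0 0 0;100 0 0 5 0 0 0;100 0 0 5 0 0 0;100 0 0 3 0 0 0;100 0 0 1.3 0 0 0;100 0 0 0 0 0 0;40 0 0 0 0 0 0;40 0 0 0 0 0 0;40 0 0 0 0 0 0;40 0 0 0 0 0 0;40 0 0 0 0 0 0",
  force=30,
)

```text
time: 20.48
tool_pos: [0.6702, -0.0777, 0.01]
tool_rot: [3.14, -0.0, 1.35]
contact_force: [-1.4, -0.8, 5.4]
opening: 0.0639
grip_force: 30.0
```

```bash
python3 - <<'E'
from h import *
s=state()
delta(.5705,.1125,.26,.16+np.pi/2,s)
E
```

```text
t 20.48 pos [ 0.6702 -0.0777  0.01  ] rot [ 3.1403e+00 -1.0000e-04  1.3497e+00] F [-1.4 -0.8  5.4] T [-0.02  0.27 -0.07] open 0.0639 grip 30.0
turn [ 0.001  0.    -0.381] shift cm [ 20.36  -6.82 -25.  ]
```

apply_moves(
  motion="40 0 0 -2 0 0 0;40 0 0 -4.5 0 0 0;40 0 0 -5 0 0 0;40 0 0 -5 0 0 0;40 0 0 -5 0 0 0;40 0 0 -4.5 0 0 -0.08;40 0 0 0 0 0 -0.1;40 0 0 0 0 0 -0.1;40 0 0 0 0 0 -0.1;40 3 -1 0 0 0 0;40 4 -1.5 0 0 0 0;40 4 -1.5 0 0 0 0;40 4 -1.5 0 0 0 0;40 3.5 -1.3 0 0 0 0;40 2 0 0 0 0 0;40 0 0 0 0 0 0;40 0 0 0 0 0 0;40 0 0 0 0 0 0",
)

```text
time: 22.72
tool_pos: [0.5707, 0.113, 0.269]
tool_rot: [-3.141, 0.0, 1.728]
contact_force: [0.6, 0.3, -2.4]
opening: 0.0635
grip_force: 30.0
```

```bash
python3 - <<'E'
from h import *
s=state()
delta(.570,.1135,.0525,1.730,s)
E
```

```text
t 22.73 pos [0.5707 0.113  0.269 ] rot [-3.1413e+00  2.0000e-04  1.7284e+00] F [ 0.6  0.3 -2.4] T [-0.01  0.03  0.03] open 0.0635 grip 30.0
turn [-0.     0.    -0.002] shift cm [ 0.06 -0.06 21.65]
```

apply_moves(
  motion="40 0.05 -0.05 3 0 0 0;40 0 0 4 0 0 0;40 0 0 4 0 0 0;40 0 0 4 0 0 0;40 0 0 4 0 0 0;40 0 0 1.5 0 0 0;40 0 0 0 0 0 0;40 0 0 0.6 0 0 0;40 0 0 0.4 0 0 0;40 0 0 0.15 0 0 0;40 0 0 0 0 0 0;40 0 0 0 0 0 0",
)

```text
time: 24.22
tool_pos: [0.5698, 0.1145, 0.053]
tool_rot: [3.141, -0.0, 1.73]
contact_force: [0.2, -0.5, -2.5]
opening: 0.0635
grip_force: 30.0
```

apply_moves(
  motion="40 0 0 0.1 0 0 0;40 0 0 0 0 0 0;40 0 0 0 0 0 0",
)

```text
time: 24.6
tool_pos: [0.5698, 0.1145, 0.052]
tool_rot: [3.141, -0.0, 1.73]
contact_force: [-0.5, 0.3, 2.2]
opening: 0.0637
grip_force: 30.0
```

apply_moves(
  motion="75 0 0 0 0 0 0;95 0 0 0 0 0 0;95 0 0 0 0 0 0;95 0 0 -3 0 0 0;95 0 0 -5 0 0 0;95 0 0 -5 0 0 0;95 0 0 -5 0 0 0;95 0 0 -2 0 0 0;95 -4.5 0 0 0 0 0.08;95 -5 0 0 0 0 0;95 -5 0 0 0 0 0;95 -5 0 0 0 0 0;95 -5 -1 0 0 0 0;95 -5 -2 0 0 0 0;95 -5 -2 0 0 0 0;95 0 0 0 0 0 0;95 0 0 0 0 0 0",
)

```text
time: 26.72
tool_pos: [0.5506, -0.2326, 0.2516]
tool_rot: [3.142, -0.001, 1.649]
contact_force: [0.5, 0.4, -0.2]
opening: 0.0875
grip_force: 0.0
```

```bash
cat > m3.py <<'E'
from h import *
s=state()
delta(.503,-.242,.0085,1.571+.068,s)
a=shot('top');b=shot('scene')
def wm(p,X):
    u,v=proj(p,X)[0].astype(int);hsv=cv2.cvtColor(np.ascontiguousarray(p['img']),cv2.COLOR_RGB2HSV);return hsv
for p in(a,b):
    for d in robot.search_frame('rod',p)+robot.search_frame('rod_tip',p): print(round(d['score'],2),np.round(d['centre'],3))
cv2.imwrite('pics/g6.png',np.hstack([cv2.resize(a['img'][130:230,170:270],(390,390),interpolation=cv2.INTER_CUBIC),cv2.resize(b['img'][150:250,245:345],(390,390),interpolation=cv2.INTER_CUBIC)])[:,:,::-1])
E
python3 m3.py
```

```text
t 26.73 pos [ 0.5506 -0.2326  0.2516] rot [ 3.1415e+00 -8.0000e-04  1.6492e+00] F [ 0.5  0.4 -0.2] T [-0.09  0.07  0.02] open 0.0875 grip 0.0
turn [ 0.    -0.001  0.01 ] shift cm [-0.61 -4.81 24.31]
0.54 [ 0.432 -0.091  0.011]
0.28 [0.557 0.11  0.011]
0.58 [ 0.433 -0.088  0.018]
0.46 [0.544 0.1   0.035]
0.96 [ 0.43  -0.122  0.012]
0.91 [ 0.432 -0.118  0.016]
0.18 [0.597 0.11  0.01 ]
```

View pics/g6.png

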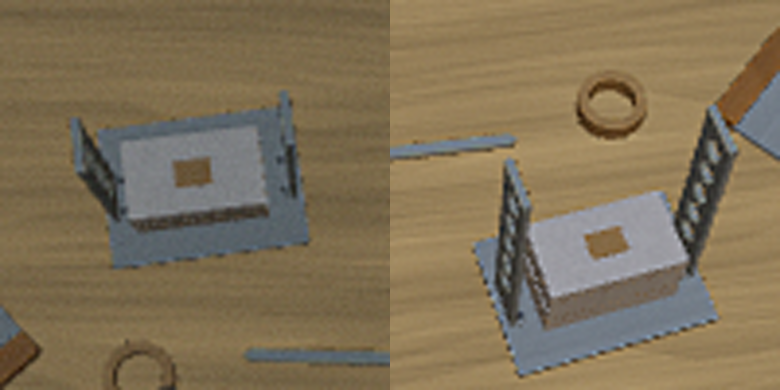

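apply_moves(
  motion="100 -0.6 -2.4 0 0 0 0.01;100 0 -2.4 0 0 0 0;100 0 0 4 0 0 0;100 0 0 5 0 0 0;100 0 0 5 0 0 0;100 0 0 5 0 0 0;100 0 0 4 0 0 0;100 0 0 1.2 0 0 0;100 0 0 0 0 0 0;40 0 0 0 0 0 0;40 0 0 0 0 0 0;40 0 0 0 0 0 0;40 0 0 0 0 0 0;40 0 0 0 0 0 0",
  force=30,
)

```text
time: 28.78
tool_pos: [0.5036, -0.2427, 0.0105]
tool_rot: [3.141, 0.001, 1.64]
contact_force: [-0.0, 0.3, 6.2]
opening: 0.0637
grip_force: 30.0
```

```bash
python3 - <<'E'
from h import *
s=state()
delta(.570,.1135,.28,1.730,s)
# fit 2-stack
b=shot('scene');a=shot('top')
def wmask(p,X,r):
    u,v=proj(p,X)[0].astype(int); hsv=cv2.cvtColor(np.ascontiguousarray(p['img']),cv2.COLOR_RGB2HSV)
    m=((hsv[...,1]<45)&(hsv[...,2]>105)).astype(np.uint8)
    w=np.zeros_like(m); w[v-r:v+r,u-r:u+r]=1; m&=w
    n,l,st,c=cv2.connectedComponentsWithStats(m); m=(l==1+np.argmax(st[1:,4])).astype(np.uint8)
    cs,_=cv2.findContours(m,cv2.RETR_EXTERNAL,cv2.CHAIN_APPROX_NONE); cv2.drawContours(m,cs,-1,1,-1); return m
TOP=[box(-.032,.032,-.055,.055,0,0.0005)]
for p in(a,b):
    m=wmask(p,[.57,.113,.072],26); r=fit([(p,m)],TOP,np.array([.57,.113,.16]),.072); print(np.round(r[0],4),round(r[1],3),m.sum())
E
```

```text
t 28.77 pos [ 0.5036 -0.2427  0.0105] rot [3.1405e+00 7.0000e-04 1.6398e+00] F [-0.   0.3  6.2] T [-0.01  0.2  -0.01] open 0.0637 grip 30.0
turn [ 0.001  0.001 -0.09 ] shift cm [ 34.12  12.2  -26.95]
[0.5713 0.1159 0.1595] 0.924 753
[0.5678 0.1145 0.157 ] 0.959 740
```

apply_moves(
  motion="40 0 0 -2 0 0 0;40 0 0 -4.5 0 0 0;40 0 0 -5 0 0 0;40 0 0 -5 0 0 0;40 0 0 -5 0 0 0;40 0 0 -5 0 0 -0.09;40 3 1.2 0 0 0 0;40 5 2 0 0 0 0;40 5 2 0 0 0 0;40 5 2 0 0 0 0;40 5 2 0 0 0 0;40 5 2 0 0 0 0;40 4 1 0 0 0 0;40 2.1 0 0 0 0 0;40 0 0 0 0 0 0;40 0 0 0 0 0 0;40 0 0 0 0 0 0",
)

```text
time: 31.0
tool_pos: [0.5698, 0.1121, 0.2748]
tool_rot: [3.142, 0.0, 1.728]
contact_force: [-0.4, -0.8, -1.1]
opening: 0.0636
grip_force: 30.0
```

```bash
python3 - <<'E'
from h import *
s=state()
delta(.570,.1138,.0832,1.730,s)
E
```

```text
t 31.0 pos [0.5698 0.1121 0.2748] rot [3.1416e+00 3.0000e-04 1.7280e+00] F [-0.4 -0.8 -1.1] T [-0.08  0.02 -0.01] open 0.0636 grip 30.0
turn [ 0.     0.    -0.002] shift cm [ 0.16  0.05 19.16]
```

apply_moves(
  motion="40 0.16 0 3 0 0 0;40 0 0 4 0 0 0;40 0 0 4 0 0 0;40 0 0 4 0 0 0;40 0 0 2.5 0 0 0;40 0 0 0.8 0 0 0;40 0 0 0 0 0 0;40 0 0 0.5 0 0 0;40 0 0 0.2 0 0 0;40 0 0 0.1 0 0 0;40 0 0 0 0 0 0;40 0 0 0 0 0 0",
)

```text
time: 32.5
tool_pos: [0.5695, 0.1152, 0.0839]
tool_rot: [3.141, -0.0, 1.73]
contact_force: [0.8, 0.1, -2.0]
opening: 0.0635
grip_force: 30.0
```

apply_moves(
  motion="40 -0.1 0.05 0.05 0 0 0;40 0 0 0.1 0 0 0;40 0 0 0 0 0 0;40 0 0 0 0 0 0",
)

```text
time: 33.0
tool_pos: [0.5703, 0.1141, 0.0825]
tool_rot: [3.141, 0.0, 1.73]
contact_force: [0.2, -1.0, 2.4]
opening: 0.0637
grip_force: 30.0
```

apply_moves(
  motion="75 0 0 0 0 0 0;95 0 0 0 0 0 0;95 0 0 0 0 0 0;95 0 0 -3 0 0 0;95 0 0 -5 0 0 0;95 0 0 -5 0 0 0;95 0 0 -4 0 0 0;60 -4.5 0 0 0 0 0;60 -5 0 0 0 0 0;60 -5 0 0 0 0 0;60 -5 0 0 0 0 0;60 -5 0 0 0 0 0;60 -5 0 0 0 0 0;60 0 0 0 0 0 0;60 0 0 0 0 0 0",
)

```text
time: 34.88
tool_pos: [0.6166, -0.1767, 0.2519]
tool_rot: [-3.141, -0.001, 1.729]
contact_force: [0.1, 0.5, -0.0]
opening: 0.0549
grip_force: 0.0
```

```bash
cat > m4.py <<'E'
from h import *
s=state()
a=shot('top','t7');b=shot('scene','s7')
RB=[box(-.1,0,-.014,.014,0,.012),box(0,.17,-.006,.006,0,.012)]
for p in(a,b):
    for d in robot.search_frame('rod',p)+robot.search_frame('rod_tip',p): print(round(d['score'],2),np.round(d['centre'],3))
    m=near(p,'rod',[.43,-.09,.01])
    if m is not None:
        r=fit([(p,m)],RB,np.array([.43,-.106,1.57])); print('rod',np.round(r[0],4),round(r[1],3))
        v,u=np.nonzero(m);w=back(p,np.c_[u,v],.012);print(np.round([w.min(0)[:2],w.max(0)[:2]],3))
cv2.imwrite('pics/g7.png',np.hstack([cv2.resize(a['img'][130:280,160:350],(400,316),interpolation=cv2.INTER_CUBIC),cv2.resize(b['img'][120:270,170:360],(400,316),interpolation=cv2.INTER_CUBIC)])[:,:,::-1])
E
python3 m4.py
```

```text
t 34.88 pos [ 0.6166 -0.1767  0.2519] rot [-3.1412e+00 -1.0000e-03  1.7295e+00] F [ 0.1  0.5 -0. ] T [-0.04  0.03  0.02] open 0.0549 grip 0.0
0.63 [ 0.388 -0.01   0.015]
0.22 [ 0.789 -0.006  0.1  ]
0.4 [ 0.385 -0.01   0.014]
0.74 [ 0.388 -0.102  0.013]
0.16 [0.597 0.103 0.013]
0.85 [ 0.39  -0.102  0.016]
rod [ 0.386  -0.0735  1.681 ] 0.555
[[ 0.371 -0.171]
 [ 0.415  0.053]]
```

View pics/g7.png

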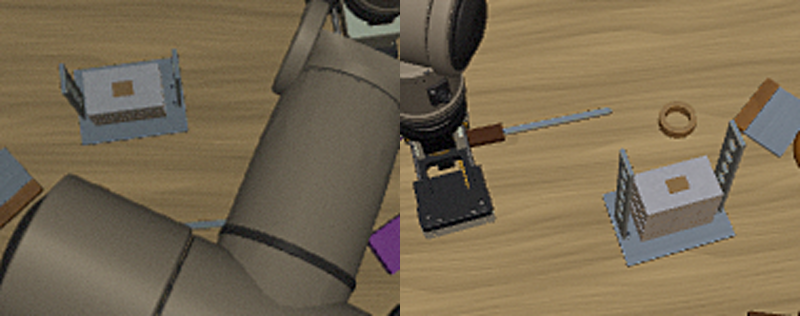

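The three-carton stack looks square. The rod has been knocked aside, to about x 0.39, so I'll swing clear to measure it.

apply_moves(
  motion="60 -4.5 -3 0 0 0 0;60 -4.5 -3 0 0 0 0;60 -4.5 -3 0 0 0 0;60 -4.5 -3 0 0 0 0;60 -4 -3 0 0 0 0;60 0 0 0 0 0 0;60 0 0 0 0 0 0",
)

```text
time: 36.15
tool_pos: [0.5037, -0.4176, 0.2521]
tool_rot: [3.141, -0.001, 1.73]
contact_force: [-0.2, -0.0, -0.2]
opening: 0.0556
grip_force: 0.0
```

```bash
cat > m5.py <<'E'
from h import *
s=state()
a=shot('top','t8');b=shot('scene','s8')
RB=[box(-.1,0,-.014,.014,0,.012),box(0,.17,-.006,.006,0,.012)]
pr=[]
for p in(a,b):
    for d in robot.search_frame('rod',p): print(round(d['score'],2),np.round(d['centre'],3))
    m=near(p,'rod',[.388,-.06,.01])
    if m is not None:
        pr.append((p,m)); r=max((fit([(p,m)],RB,np.array([.386,-.0735,y])) for y in(1.57,1.68,1.8)),key=lambda r:r[1]); print('rod',np.round(r[0],4),round(r[1],3))
if len(pr)==2: r=fit(pr,RB,r[0]); print('both',np.round(r[0],4),round(r[1],3))
q=r[0]; ims=[]
for p in(a,b):
    im=p['img'].copy(); e=cv2.morphologyEx(cv2.resize(sil(p,RB,q,0),(512,384),interpolation=cv2.INTER_NEAREST),cv2.MORPH_GRADIENT,np.ones((2,2),np.uint8)); im[e>0]=[255,0,0]
    u,v=proj(p,[.388,-.06,.01])[0].astype(int); ims.append(cv2.resize(im[v-50:v+50,u-65:u+65],(400,308),interpolation=cv2.INTER_CUBIC))
cv2.imwrite('pics/g8.png',np.hstack(ims)[:,:,::-1])
E
python3 m5.py
```

```text
t 36.15 pos [ 0.5037 -0.4176  0.2521] rot [ 3.1412e+00 -6.0000e-04  1.7296e+00] F [-0.2 -0.  -0.2] T [-0.08 -0.03 -0.02] open 0.0556 grip 0.0
0.43 [0.382 0.009 0.012]
0.74 [ 0.392 -0.134  0.01 ]
rod [ 0.3909 -0.1175  1.6735] 0.825
```

View pics/g8.png

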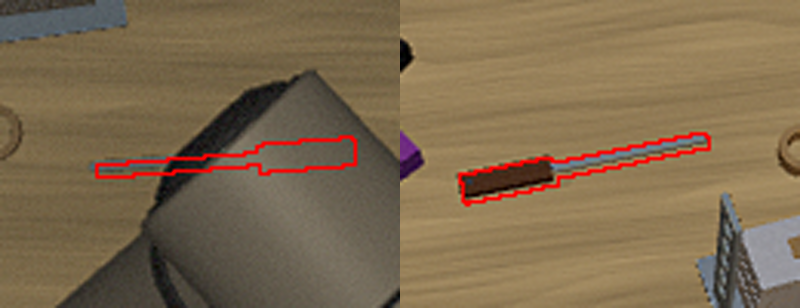

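```bash
python3 - <<'E'
from h import *
delta(.3995,-.1815,.003,1.6735)
E
```

```text
t 36.45 pos [ 0.5042 -0.4171  0.2524] rot [3.1413e+00 1.0000e-04 1.7314e+00] F [0.2 0.1 0.3] T [-0.03  0.05  0.01] open 0.0552 grip 0.0
turn [0.    0.    0.058] shift cm [24.51 -8.   24.94]
```

apply_moves(
  motion="60 3 -1 0 0 0 0.058;60 4.5 -1.5 0 0 0 0;60 4.5 -1.5 0 0 0 0;60 4.5 -1.5 0 0 0 0;60 4.5 -1.5 0 0 0 0;60 3.5 -1 0 0 0 0;60 0 0 0 0 0 0;60 0 0 4 0 0 0;60 0 0 5 0 0 0;60 0 0 5 0 0 0;60 0 0 4 0 0 0;60 0 0 0 0 0 0;60 0 0 0 0 0 0",
)

```text
time: 38.08
tool_pos: [0.3986, -0.184, 0.0733]
tool_rot: [3.14, 0.001, 1.672]
contact_force: [-0.0, -0.3, 0.6]
opening: 0.0549
grip_force: 0.0
```

```bash
python3 - <<'E'
from h import *
delta(.3995,-.1815,.003,1.6735)
b=shot('scene');cv2.imwrite('pics/g9.png',cv2.resize(b['img'][120:240,150:310][:,:,::-1],(640,480),interpolation=cv2.INTER_CUBIC))
E
```

```text
t 38.08 pos [ 0.3986 -0.184   0.0733] rot [3.1401e+00 1.2000e-03 1.6718e+00] F [-0.  -0.3  0.6] T [-0.07 -0.02  0.05] open 0.0549 grip 0.0
turn [ 0.002  0.001 -0.002] shift cm [0.24 0.11 7.03]
```

View pics/g9.png

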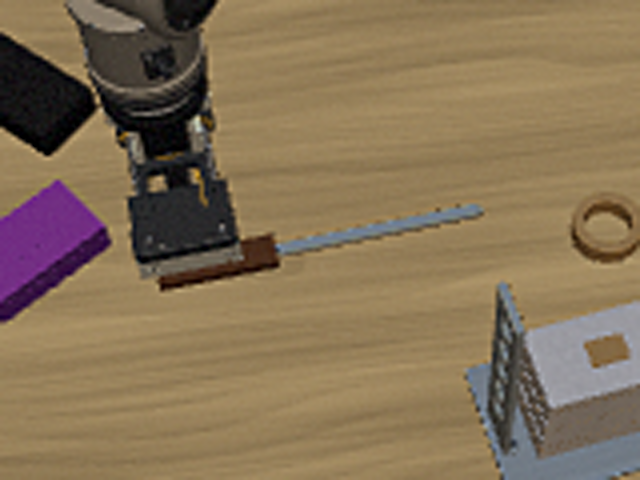

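apply_moves(
  motion="60 0.2 0.1 3 0 0 0;60 0 0 3 0 0 0;60 0 0 0.9 0 0 0;60 0 0 0 0 0 0;20 0 0 0 0 0 0;10 0 0 0 0 0 0;10 0 0 0 0 0 0;10 0 0 0 0 0 0;10 0 0 0 0 0 0",
  force=45,
)

```text
time: 39.25
tool_pos: [0.3987, -0.1812, 0.0036]
tool_rot: [3.141, 0.0, 1.672]
contact_force: [-0.5, 0.7, 6.1]
opening: 0.0276
grip_force: 45.0
```

```bash
python3 - <<'E'
from h import *
state()
E
```

```text
t 39.25 pos [ 0.3987 -0.1812  0.0036] rot [3.1409e+00 5.0000e-04 1.6718e+00] F [-0.5  0.7  6.1] T [ 0.04  0.11 -0.04] open 0.0276 grip 45.0
```

apply_moves(
  motion="10 0 0 -2 0 0 0;10 0 0 -4 0 0 0;10 0 0 -5 0 0 0;10 -3 0 0 0 0 -0.055;10 -3 0 0 0 0 0;10 0 2 0 0 0 0;10 0 4 0 0 0 0;10 0 4 0 0 0 0;10 0 4 0 0 0 0;10 0 4 0 0 0 0;10 0 2 0 0 0 0;10 0 0 0 0 0 0;10 0 0 0 0 0 0",
)

```text
time: 40.88
tool_pos: [0.6025, -0.2094, 0.1127]
tool_rot: [-3.14, -0.001, 1.727]
contact_force: [-0.0, -0.3, -0.7]
opening: 0.0275
grip_force: 45.0
```

```bash
python3 - <<'E'
from h import *
delta(.6247,-.2327,.1146,1.727)
E
```

```text
t 40.88 pos [ 0.6025 -0.2094  0.1127] rot [-3.1400e+00 -8.0000e-04  1.7268e+00] F [-0.  -0.3 -0.7] T [-0.21  0.05  0.01] open 0.0275 grip 45.0
turn [-0.002 -0.001 -0.   ] shift cm [-2.64  1.83 -0.19]
```

apply_moves(
  motion="10 -2.6 0 -0.2 0 0 0;10 0 1.85 0 0 0 0;10 0 0 0 0 0 0;10 0 0 0 0 0 0",
)

```text
time: 41.38
tool_pos: [0.6248, -0.2322, 0.1151]
tool_rot: [-3.141, -0.001, 1.727]
contact_force: [0.2, 0.7, -0.7]
opening: 0.0272
grip_force: 45.0
```

```bash
python3 - <<'E'
from h import *
delta(.6247,-.2327,.1146,1.727)
b=shot('scene');a=shot('top')
yw=.16;c=np.array([.5705,.1125]);
for p,n in((a,'top'),(b,'sc')):
    for t in('rod_tip','rod'):
        for d in robot.search_frame(t,p)[:2]: print(n,t,round(d['score'],2),np.round(d['centre'],3))
ims=[cv2.resize(p['img'][v-45:v+45,u-60:u+60],(400,300),interpolation=cv2.INTER_CUBIC) for p,(u,v) in((a,proj(a,[.58,.0,.11])[0].astype(int)),(b,proj(b,[.58,.0,.11])[0].astype(int)))]
cv2.imwrite('pics/g10.png',np.hstack(ims)[:,:,::-1])
E
```

```text
t 41.38 pos [ 0.6248 -0.2322  0.1151] rot [-3.1405e+00 -6.0000e-04  1.7267e+00] F [ 0.2  0.7 -0.7] T [-0.22  0.01  0.02] open 0.0272 grip 45.0
turn [-0.001 -0.001 -0.   ] shift cm [-0.04 -0.02  0.05]
top rod_tip 0.82 [ 0.604 -0.087  0.123]
top rod 0.54 [ 0.602 -0.088  0.123]
sc rod_tip 0.79 [ 0.613 -0.124  0.122]
sc rod 0.57 [ 0.606 -0.127  0.12 ]
sc rod 0.24 [ 0.815 -0.012  0.096]
```

View pics/g10.png

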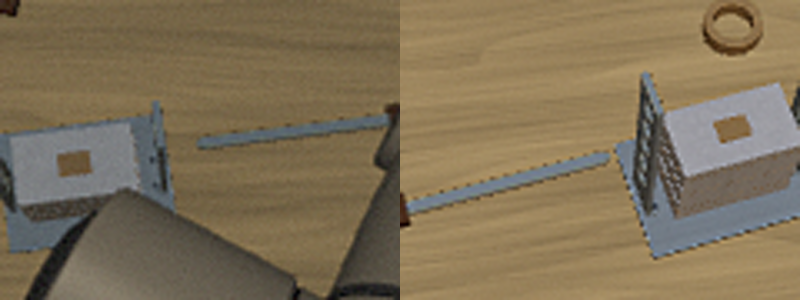

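```bash
python3 - <<'E'
from h import *
from scipy.optimize import least_squares
a=shot('top');b=shot('scene')
o=[proj(p,[.58,.0,.11])[0].astype(int)-[60,45] for p in(a,b)]
uv=[o[0]+np.array([198,143])/400*120-.35,o[1]+np.array([210,157])/400*120-.35]
X=least_squares(lambda X:np.r_[proj(a,X)[0]-uv[0],proj(b,X)[0]-uv[1]],[.58,0,.11]);print(np.round(X.x,4),np.round(X.fun,2))
uv=[o[0]+np.array([386,121])/400*120-.35,o[1]+np.array([10,209])/400*120-.35]
X=least_squares(lambda X:np.r_[proj(a,X)[0]-uv[0],proj(b,X)[0]-uv[1]],[.6,-.17,.11]);print('shoulder',np.round(X.x,4),np.round(X.fun,2))
E
```

```text
[0.5889 0.0044 0.1163] [-0.08 -0.01 -0.07  0.  ]
shoulder [ 0.6144 -0.1667  0.1156] [0.03 0.   0.03 0.  ]
```

The rod is level, on the hole3 line, with its tip about 30 mm short of the upright. I'll insert it slowly.

apply_moves(
  motion="10 1.5 0 0 0 0 0;10 1 0 0 0 0 0;10 0.8 0 0 0 0 0;10 0.8 0 0 0 0 0;10 0.8 0 0 0 0 0;10 0 0 0 0 0 0",
)

```text
time: 42.52
tool_pos: [0.6183, -0.1832, 0.1153]
tool_rot: [3.142, -0.0, 1.728]
contact_force: [0.3, -0.5, -0.4]
opening: 0.0274
grip_force: 45.0
```

apply_moves(
  motion="10 1.5 0 0 0 0 0;10 2 0 0 0 0 0;10 2 0 0 0 0 0;10 2 0 0 0 0 0;10 1.5 0 0 0 0 0;10 0 0 0 0 0 0",
)

```text
time: 43.28
tool_pos: [0.6043, -0.0936, 0.1154]
tool_rot: [3.141, -0.0, 1.729]
contact_force: [-0.1, -0.0, -0.4]
opening: 0.0275
grip_force: 45.0
```

```bash
python3 - <<'E'
from h import *
state()
b=shot('scene');a=shot('top')
ims=[cv2.resize(p['img'][v-45:v+45,u-60:u+60],(400,300),interpolation=cv2.INTER_CUBIC) for p,(u,v) in((a,proj(a,[.57,.08,.11])[0].astype(int)),(b,proj(b,[.58,.06,.11])[0].astype(int)))]
cv2.imwrite('pics/g11.png',np.hstack(ims)[:,:,::-1])
E
```

```text
t 43.27 pos [ 0.6043 -0.0936  0.1154] rot [ 3.1415e+00 -1.0000e-04  1.7287e+00] F [-0.1 -0.  -0.4] T [-0.24 -0.01  0.  ] open 0.0275 grip 45.0
```

View pics/g11.png

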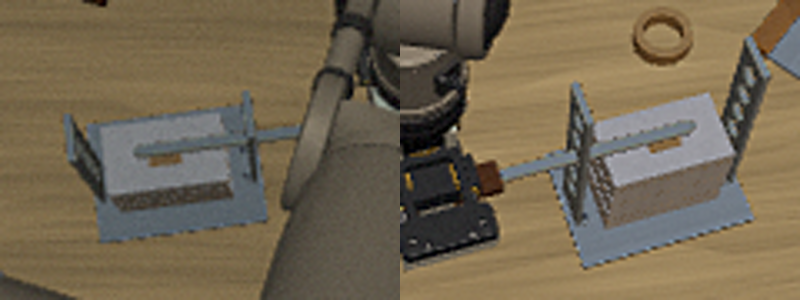

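The rod is through the first hole and runs above the top carton.

apply_moves(
  motion="10 0.5 -0.1 0 0 0 0;10 0.8 0 0 0 0 0;10 0.8 0 0 0 0 0;10 0.8 0 0 0 0 0;10 0.8 0 0 0 0 0;10 0.8 0 0 0 0 0;10 0 0 0 0 0 0",
)

```text
time: 44.25
tool_pos: [0.5963, -0.0499, 0.1153]
tool_rot: [3.142, -0.0, 1.728]
contact_force: [1.0, 0.6, -0.8]
opening: 0.0273
grip_force: 45.0
```

apply_moves(
  motion="10 0.8 0 0 0 0 0;10 0.7 0 0 0 0 0;10 0.2 0 0 0 0 0;10 0 0 0 0 0 0",
)

```text
time: 44.75
tool_pos: [0.5937, -0.0337, 0.1152]
tool_rot: [3.141, -0.0, 1.727]
contact_force: [-0.5, 0.3, -0.8]
opening: 0.0274
grip_force: 45.0
```

apply_moves(
  motion="10 0.2 0 0 0 0 0;10 0 0 0 0 0 0;10 0.1 0 0 0 0 0;10 0 0 0 0 0 0",
)

```text
time: 45.25
tool_pos: [0.5932, -0.0309, 0.1152]
tool_rot: [3.142, -0.0, 1.727]
contact_force: [0.7, 0.0, -0.5]
opening: 0.0274
grip_force: 45.0
```

apply_moves(
  motion="10 0.1 0 0 0 0 0;10 0 0 0 0 0 0;10 0.1 0 0 0 0 0;10 0 0 0 0 0 0",
)

```text
time: 45.75
tool_pos: [0.5929, -0.0289, 0.1152]
tool_rot: [3.142, -0.0, 1.727]
contact_force: [0.1, -0.3, -0.6]
opening: 0.0277
grip_force: 45.0
```

apply_moves(
  motion="10 0.1 0 0 0 0 0;10 0 0 0 0 0 0",
)

```text
time: 46.0
tool_pos: [0.5929, -0.0283, 0.1153]
tool_rot: [3.141, 0.001, 1.727]
contact_force: [-0.5, -2.2, -0.8]
opening: 0.0271
grip_force: 45.0
```

apply_moves(
  motion="10 0.1 0 0 0 0 0;10 0 0 0 0 0 0",
)

```text
time: 46.25
tool_pos: [0.593, -0.0282, 0.1154]
tool_rot: [3.141, 0.002, 1.727]
contact_force: [0.5, -5.5, -1.5]
opening: 0.0272
grip_force: 45.0
```

The shoulder meets the upright (about 5 N of contact). I'll lower the rod onto the hole edges, release and retreat.

apply_moves(
  motion="10 0 0 0.15 0 0 0;10 0 0 0.15 0 0 0;10 0 0 0 0 0 0;30 0 0 0 0 0 0;50 0 0 0 0 0 0;60 0 0 0 0 0 0;60 0 0 0 0 0 0;60 -0.5 0 -3 0 0 0;60 0 0 -5 0 0 0;60 -3 0 -5 0 0 0;60 -5 0 0 0 0 0;60 -5 0 0 0 0 0;60 -5 0 0 0 0 0;60 -5 0 0 0 0 0;60 0 0 0 0 0 0;60 0 0 0 0 0 0",
)

```text
time: 48.25
tool_pos: [0.629, -0.2585, 0.2418]
tool_rot: [-3.141, -0.001, 1.727]
contact_force: [-0.1, -0.1, -0.1]
opening: 0.0549
grip_force: 0.0
```

```bash
python3 - <<'E'
from h import *
state()
b=shot('scene');a=shot('top')
ims=[cv2.resize(p['img'][v-45:v+45,u-60:u+60],(400,300),interpolation=cv2.INTER_CUBIC) for p,(u,v) in((a,proj(a,[.57,.06,.11])[0].astype(int)),(b,proj(b,[.58,.06,.11])[0].astype(int)))]
cv2.imwrite('pics/g12.png',np.hstack(ims)[:,:,::-1])
E
```

```text
t 48.25 pos [ 0.629  -0.2585  0.2418] rot [-3.1411e+00 -1.3000e-03  1.7267e+00] F [-0.1 -0.1 -0.1] T [-0.03 -0.   -0.06] open 0.0549 grip 0.0
```

View pics/g12.png

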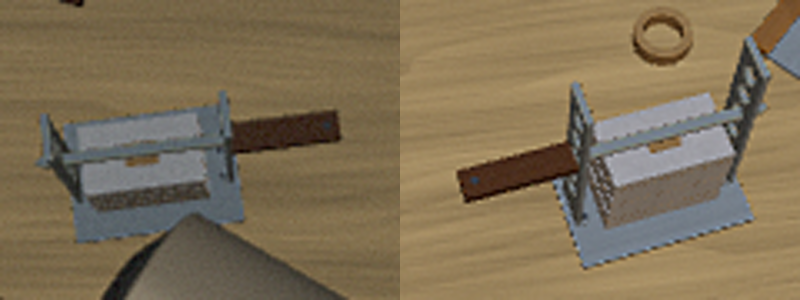

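The rod runs through both uprights at hole3, with the handle against the upright on the same side as before and the three cartons squarely stacked. I'm handing it in.

```bash
python3 -c "
from cell import robot
print(robot.hand_in())"
```

```text
the job is handed in; nothing more can be done
None
```

I handed the job in at about 48 s: all three white cartons are stacked squarely in the carrier, label up. The rod is home through the third pair of holes, with its handle against the upright on the same side as before, and the arm never touched the jar or the loaf. The rod got knocked aside while it lay on the bench, so I found it again before refitting it. `hand_in()` gave no verdict.

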